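Electrode arm held ready over the titration stand

ROBOT

A 6-joint arm with a two-finger parallel gripper is mounted at the origin on the work surface. World frame = base frame: x ahead of the robot, y to its left, z up, the work surface at z = 0. Lengths are in m, angles in rad, forces in N, time in s.
With the tool pointing down it reaches from about 0.3 to 0.775 m from the base axis. Payload 14.6 kg.
Tool frame: the origin (TCP) lies at the very end of the fingers, on their centre line; the grasp point (between the pads) lies 19 mm behind it; y points along the fingers, z is the direction in which the jaws open and shut, and the axes are right-handed (so a half turn about y gives the same grasp; the last joint's range is limited). The gripper opens to 94 mm and grips with 3 to 60 N. Pads are 16 mm wide; open, the fingers measure 119 mm over their backs; the gripper's body (75 mm by 177 mm) begins 78 mm behind the grasp point.
Start: joints at [1.279, 0.3, 1.521, -0, 1.321, -0.067], TCP at [0.123, 0.536, 0.205] pointing down, gripper open.
Joint ranges: [-3.03, 3.03], [-0.79, 2.21], [0.23, 2.52], [-1.04, 4.18], [0, 3.07], [-2.55, 2.55]. Speed limits (rad/s): [2.22, 2.22, 2.57, 3.14, 3.14, 3.14].

INTERFACE

Orientations are given as a unit quaternion [w, x, y, z].
In Python, from rig import r, kinematics, snapshot, camera_info, job, sensors gives the robot as it stands. Calls block until the motion is done:
- r.move_ptp(position, orientation): joint-space move of the TCP to a pose.
- r.move_straight(position, vel=0.15, rot=None, guard=None): straight line of the TCP; rot=None keeps the orientation; vel is the mean speed in m/s. With guard (N) it stops when the force on the tool has changed by that much, and returns True; else False.
- r.move_j(angles): joint-space move.
- r.gripper_to(opening, newtons=None): opening from 0.0 (shut) to 1.0 (fully open); newtons is the grip in N (None keeps the last); returns when the fingers have stopped.
- r.wait(seconds).
- kinematics.solve_ik(position, orientation): joint angles nearest the present ones, or None.
- snapshot(name): name is "scene" or "top" or "wrist"; returns (picture, depth): 400x640x3 uint8, blue, green, red; 400x640 float32, m along the optical axis (not along the pixel's ray), 0 where there is no reading.
- camera_info(name): a dict with "K" (3x3 intrinsics, pixels), "R" (3x3) and "t" (3): a world point X has camera coordinates R X + t. Camera axes: x right, y down, z forward; pixel columns grow to the right and rows downward; lengths in m; the calibration is good to about 2 mm. The wrist camera is an equidistant fisheye: a pixel r from the principal point sees the ray r / f radians off the axis. A picture is of the moment at which its call begins: read the wrist's pose just before it. camera_info takes no time and is no camera call; for the wrist camera it gives the pose at the moment of the call.
A pose or a line that the arm cannot do raises r.Unreachable and nothing moves.
- job.sign_off(): hands the job in, once; it reports no verdict.
Readings, each from a call of its own:
- sensors.read_clock(): time.
- sensors.read_joint_pos(): joint angles.
- sensors.read_joint_velocities(): joint speeds.
- sensors.read_effort(): joint torques, N m.
- sensors.read_tool_pos(): TCP position.
- sensors.read_tool_rot(): TCP orientation.
- sensors.read_force(): force on the tool from outside, world axes, zero at the start.
- sensors.read_torque(): the same for the moment, N m.
- sensors.read_width(): opening from 0.0 (shut) to 1.0 (fully open).
Only numpy, scipy, OpenCV 4.12 (cv2) and the standard library are available. Lean on these libraries where they do the work, as an engineer would, in place of code of your own. Each camera call takes 0.05 s, during which the arm holds its last target.

TASK

Push the stirrer carriage with its beaker along the rails of the titration stand until the spring detent clicks and it is fully home against the back stop. Then pick up the electrode arm from the bench by its balance point and, keeping it level, hold it about two centimetres above the stand's column, its hub centred over the column's pin and its round head centred over the beaker, so that I can feed in the electrodes before it is lowered. Finish still holding it there, level and clear of the stand; do not let the arm knock the stand or beaker, and leave the other things on the bench where they are.

Things in the scene. Friction and masses are not known exactly. Their poses are not given: they have to be found in the camera images.
- stand: titration stand, fixed: white base plate 260 (x) by 290 (y) by 12 thick. Origin: centre of its underside on the bench; +x is the way the carriage is pushed home, +y left, z up. Right part: two rails along x, 106 apart, 26 high above the bench, lane at y = -65, ended by a back stop 32 high. Left: steel column at x = +50, y = +105, collar 36 across and 90 high, on it a pin
- carriage (a joint): position of the stirrer carriage on its rails, m: 0 fully out (towards the robot), 0.085 fully home on the back stop; starts at 0 to 0.045. Friction about 1.5 N; from 0.074 a spring ball resists with up to about 7 N, past 0.080 it snaps on to 0.085 and stays. Needs no grasp: push its front plate with shut fingers
- push_face (a point): point on the carriage's front face (towards the robot, stand -x), 50 above the bench; moves with it, axes as the stand's. The face is an upright aluminium plate 80 wide, from 14 to 62 above the bench. Behind it is the grey stirrer body, 103 long with the plate, 96 wide, its top 46 above the bench, and on it the beaker, its middle 56 behind the face
- beaker_mouth (a point): centre of the rim of the glass beaker clipped on the carriage, 99 above the bench; beaker 54 outer diameter, 52 tall; moves with the carriage. When home it is at stand x = +50, y = -65, 170 from the pin
- pin_top (a point): centre of the top of the column's pin (14 diameter), 115 above the bench, the stand's highest point
- holder: electrode arm, loose, about 0.4 kg, lying level on the bench. Heavy grey hub (44 diameter, 46 tall, bore 17, black knob beyond it) at one end, straight aluminium bar, light white round head (64 diameter, top at 45) with a 40 diameter skirt at the other. Hub and skirt undersides lie in its plane z = 0. Origin: in that plane below the balance point; +x to the head
- holder_balance (a point): the arm's balance point, mid-section of the bar, 32 above the arm's underside; axes as the arm's (+x along the bar to the head). The bar is 16 wide and 20 high (22 to 42 above the underside) and bare from 22 short of here (hub side) to 83 beyond (head side); hub axis 55 away, head axis 115 away on the other side
- holder_hub (a point): centre of the hub's bore at its underside, to be held above pin_top; 55 from the balance point, knob end 44 farther out
- holder_head (a point): centre of the skirt's underside below the round head, to be held above beaker_mouth
- reagent: amber glass reagent bottle with a red cap, 66 diameter, 140 tall, loose, to be left alone. Origin: centre of its underside
- jar_a: small clear sample jar with a white cap, 46 diameter, 65 tall, loose, to be left alone. Origin: centre of its underside
- jar_b: second small clear sample jar with a white cap, 46 diameter, 65 tall, loose, to be left alone. Origin: centre of its underside
- jar_c: clear sample jar with a black cap, 56 diameter, 80 tall, loose, to be left alone. Origin: centre of its underside
- cup: open white plastic sample cup, 64 diameter at the rim, 62 tall, loose, to be left alone. Origin: centre of its underside
- wash_bottle: white plastic wash bottle with a bent spout, 60 diameter, 168 tall with the spout, loose, to be left alone. Origin: centre of its underside
- driver: grey-handled screwdriver, 150 long, 26 thick, lying on the bench, loose, to be left alone. Origin: middle of its underside, axis along x, tip to +x
- dish: low white porcelain weighing dish, 70 diameter, 18 tall, loose, to be left alone. Origin: centre of its underside
Mind the look-alikes: they are no part of the job. What is shaped like the holder but blue is not meant.

How it is judged:
On the way, in this order (a step that is already met when the one before it is completed fails the run):
1. the carriage is past its detent and home against the back stop (value of joint carriage above 0.083 m), for 0.2 s.
2. the electrode arm is lifted clear of the bench, level, gripped at its balance point, the carriage still home (value of joint carriage above 0.083 m and height (world z) of holder above 0.04 m and angle between holder's own z axis and vertical below 0.1 rad and contact force between the fingers and holder above 1 N and x of the grasp point in the frame of holder_balance between -0.018 and 0.018 m), for 0.3 s.
At the end, for the whole second after the job is handed in: Carriage home (joint over 0.083). Arm still in the fingers within 18 mm of its balance point, level within 0.1 rad, not touching the stand, hub underside 5 to 45 mm above the pin top, hub axis within 10 mm of the pin, head centre within 12 mm of the beaker centre (value of joint carriage above 0.083 m and contact force between the fingers and holder above 1 N and x of the grasp point in the frame of holder_balance between -0.018 and 0.018 m and angle between holder's own z axis and vertical below 0.1 rad and z of holder_hub in the frame of pin_top between 0.005 and 0.045 m and horizontal distance between holder_hub and pin_top below 0.01 m and horizontal distance between holder_head and beaker_mouth below 0.012 m and contact force between holder and stand below 0.2 N and linear speed of holder below 0.02 m/s and angular speed of holder below 0.15 rad/s); the arm keeps its last pose, push and grip.
It fails at once if the electrode arm is tipped by more than 0.3 rad (angle between holder's own z axis and vertical above 0.3 rad).
It fails at once if the electrode arm knocks the stand, carriage or beaker (over 3 N) (contact force between holder and stand above 3 N).
It fails at once if another thing on the bench is shifted by more than 30 mm or upset (distance of any of reagent, jar_a, jar_b, jar_c, cup, wash_bottle, driver, dish from where it was at the start of the episode above 0.03 m or angle between any of reagent, jar_a, jar_b, jar_c, cup, wash_bottle, driver, dish's own z axis and vertical above 0.5 rad).
It also fails if it takes over 64 s, if anything falls off the work surface, if the arm or the gripper's body presses on something with over 40 N, if the wrist force passes 120 N, or if a joint passes its speed limit or range.

## Working session

There is one attempt and no reset: what is moved stays moved. The work goes in short steps, each a Python script; the robot and the scene stay as the last script left them, time stands still between calls to the robot, and variables do not carry over. Pictures are saved under pics/ and viewed, and the job is handed in when it is done.

```bash
ls; mkdir -p pics; python3 - <<'E'
from rig import *
import cv2,numpy as np
for n in ["scene","top"]:
    p,d=snapshot(n); cv2.imwrite(f"pics/{n}0.png",p); np.save(f"{n}0.npy",d)
    c=camera_info(n); print(n,c)
print(sensors.read_clock(), sensors.read_tool_rot())
E
```

```text
pics
scene {'K': array([[380.9350296 ,   0.        , 324.6602235 ],
       [  0.        , 380.9350296 , 201.76093026],
       [  0.        ,   0.        ,   1.        ]]), 'R': array([[ 0.66374246,  0.74793886,  0.00578039],
       [ 0.41159103, -0.35878304, -0.83777536],
       [-0.62453084,  0.55844623, -0.54598446]]), 't': array([-0.35964366, -0.09108382,  1.42045793])}
top {'K': array([[499.05612929,   0.        , 322.63219184],
       [  0.        , 499.05612929, 201.39430588],
       [  0.        ,   0.        ,   1.        ]]), 'R': array([[ 0.01843411, -0.99972928, -0.0141967 ],
       [-0.99181802, -0.01649058, -0.12659017],
       [ 0.12632179,  0.01641412, -0.99185351]]), 't': array([0.02529912, 0.52536545, 1.57772142])}
0.1 [-0.70228402  0.7030061  -0.07936849  0.07924784]
```

View pics/scene0.png

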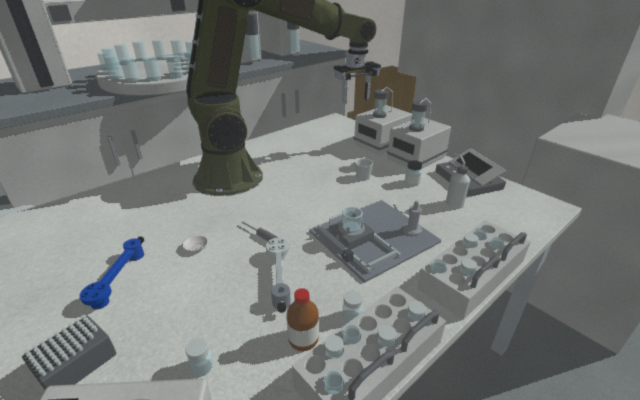

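View pics/top0.png

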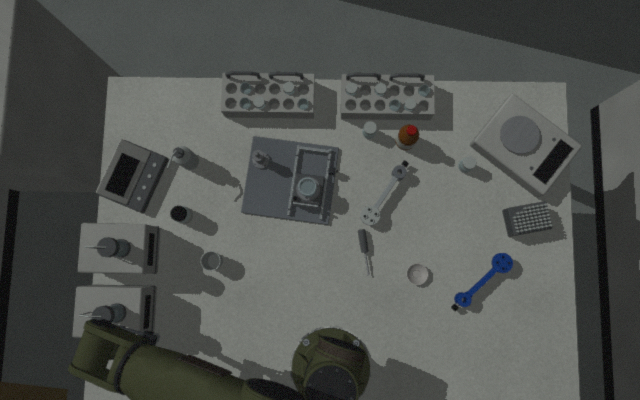

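The scene has two things shaped like the electrode arm. In the top view the grey/white one has its head at about (371,215) and its hub with black knob at about (399,172). The other is blue, at about (485,280), and is excluded by the description. The stand is at about (292,180). I'll check the choice in a close crop and measure.

```bash
cat > h.py <<'E'
import cv2,numpy as np
from rig import *
def cloud(n,d,ci=None):
    c=ci or camera_info(n);K=c["K"]
    v,u=np.mgrid[0:400,0:640]
    P=np.stack([(u-K[0,2])/K[0,0]*d,(v-K[1,2])/K[1,1]*d,d],-1)
    return (P-c["t"])@c["R"]
def proj(n,X):
    c=camera_info(n);p=np.asarray(X)@c["R"].T+c["t"];q=p@c["K"].T
    return q[...,:2]/q[...,2:]
E
python3 - <<'E'
from h import *
p=cv2.imread("pics/top0.png");d=np.load("top0.npy");W=cloud("top",d)
crop=p[110:260,220:440];cv2.imwrite("pics/topcrop.png",cv2.resize(crop,None,fx=3.6,fy=3.6,interpolation=cv2.INTER_CUBIC))
s=cv2.imread("pics/scene0.png")[180:330,220:450];cv2.imwrite("pics/scenecrop.png",cv2.resize(s,None,fx=3.4,fy=3.4,interpolation=cv2.INTER_CUBIC))
for n,(u,v) in dict(head=(371,215),hub=(399,172),knob=(405,163),bar=(385,194),col=(261,158),beaker=(308,187),bench=(340,250),plate=(270,200),reag=(409,133)).items(): print(n,W[v,u].round(3))
E
```

```text
head [ 0.483 -0.121  0.037]
hub [ 0.63  -0.215  0.006]
knob [ 0.656 -0.231  0.031]
bar [ 0.551 -0.165  0.043]
col [0.651 0.23  0.095]
beaker [0.568 0.082 0.05 ]
bench [ 0.371 -0.024 -0.001]
plate [0.529 0.207 0.017]
reag [ 0.727 -0.228  0.138]
```

View pics/topcrop.png

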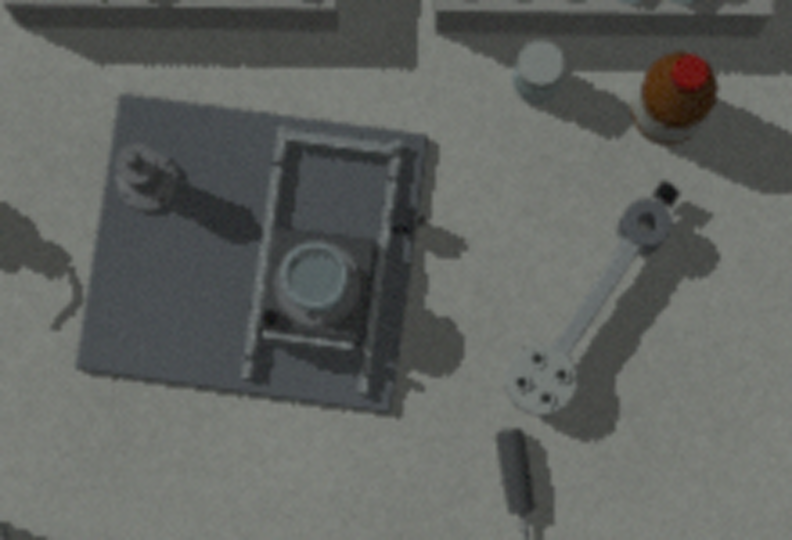

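View pics/scenecrop.png

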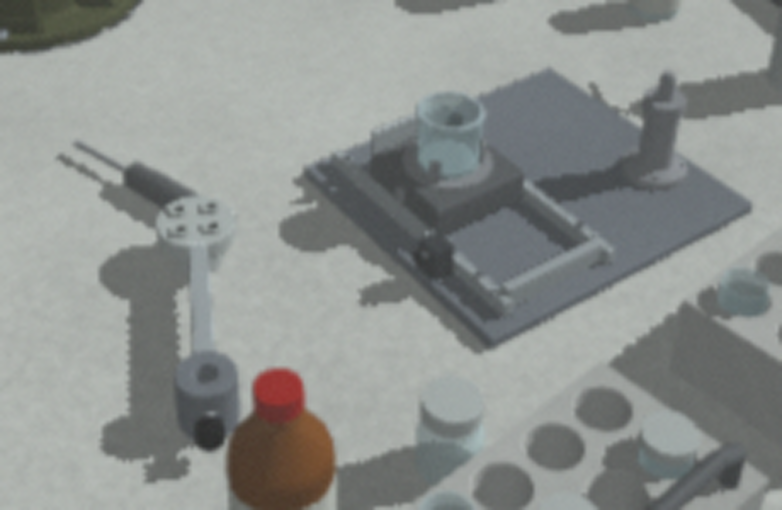

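```bash
cat >> h.py <<'E'
def onplane(n,uv,z):
    c=camera_info(n);K=c["K"];uv=np.atleast_2d(uv).astype(float)
    r=np.c_[(uv[:,0]-K[0,2])/K[0,0],(uv[:,1]-K[1,2])/K[1,1],np.ones(len(uv))]@c["R"]
    o=-c["R"].T@c["t"]
    return o+r*((z-o[2])/r[:,2])[:,None]
E
python3 - <<'E'
from h import *
f=lambda a:(np.array(a)+.5)/3.6-.5+[220,110]
g=lambda a:(np.array(a)+.5)/3.4-.5+[220,180]
C=onplane("top",f([(120,94),(428,135),(77,370),(398,412)]),.012)
print(C.round(4)); print([np.linalg.norm(C[a]-C[b]).round(4) for a,b in((0,1),(2,3),(0,2),(1,3))])
ctr=C.mean(0); x=(C[0]-C[2])+(C[1]-C[3]); y=(C[0]-C[1])+(C[2]-C[3])
print(ctr,np.arctan2(x[1],x[0]),np.arctan2(-y[0],y[1]))
yaw=np.arctan2((x/1)[1]+(-y[0]),x[0]+y[1]); c,s=np.cos(yaw),np.sin(yaw);R=np.array([[c,-s],[s,c]])
print("pin pred",ctr[:2]+R@[.05,.105],"home beaker",ctr[:2]+R@[.05,-.065])
print("pin meas top",onplane("top",f((133,157)),.115)," scene",onplane("scene",g((668,76)),.115))
b=onplane("top",f((317,274)),.099);b2=onplane("scene",g((450,111)),.099)
for q in(b,b2):print("mouth",q,R.T@(q[0,:2]-ctr[:2]))
print("plate face", [(q,R.T@(q[:2]-ctr[:2])) for q in onplane("top",f([(265,335),(350,346)]),.062)])
print("head",onplane("top",f((541,379)),.045),onplane("scene",g((195,221)),.045))
print("hub",onplane("top",f((645,222)),.046),onplane("scene",g((208,372)),.046))
# depth points
d=np.load("top0.npy");W=cloud("top",d)
m=(W[...,2]>.022)&(abs(W[...,0]-.56)<.14)&(W[...,1]<-.09)&(W[...,1]>-.26)&(d>0)
for u in range(360,412,4):
  pass
P=W[m];P=P[(P[:,2]<.06)]; print(len(P),P.mean(0)); 
q=P[:,:2]-P[:,:2].mean(0); print(np.linalg.svd(q,full_matrices=False)[2][0])
E
```

```text
[[ 0.7444  0.2712  0.012 ]
 [ 0.7098 -0.0145  0.012 ]
 [ 0.4868  0.3011  0.012 ]
 [ 0.4536  0.0089  0.012 ]]
[np.float64(0.2878), np.float64(0.2941), np.float64(0.2593), np.float64(0.2573)]
[0.59866301 0.14167598 0.012     ] -0.10329088855277219 -0.11667442473606436
pin pred [0.65992517 0.24052914] home beaker [0.64119854 0.07156372]
pin meas top [[0.6618933  0.24123464 0.115     ]]  scene [[0.6632678  0.23661116 0.115     ]]
mouth [[0.56477978 0.08078711 0.099     ]] [-0.0269697  -0.06425078]
mouth [[0.56441278 0.08082872 0.099     ]] [-0.02733905 -0.06424986]
plate face [(array([0.51551231, 0.1271819 , 0.062     ]), array([-0.08104804, -0.02356548])), (array([0.50700676, 0.05206337, 0.062     ]), array([-0.08122702, -0.0991638 ]))]
head [[ 0.48241138 -0.11732678  0.045     ]] [[ 0.48630726 -0.12233352  0.045     ]]
hub [[ 0.62503255 -0.20926698  0.046     ]] [[ 0.62515652 -0.21079352  0.046     ]]
679 [ 0.53975331 -0.15559509  0.04201753]
[-0.84285742  0.53813695]
```

Everything agrees: the pin is within 3 mm of the stand fit, the plate sides come out at 288-294 and 257-259 mm, and the hub-head spacing is about 168 mm against 170. The choice is the grey/white arm. The carriage is at about 0.008. Next I plan orientations and check IK offline before moving.

```bash
cat >> h.py <<'E'
from scipy.spatial.transform import Rotation as Ro
def q(jaw):  # tool down, jaw (tool z) at world yaw jaw
    z=np.array([np.cos(jaw),np.sin(jaw),0]);y=np.array([0,0,-1.]);x=np.cross(y,z)
    a=Ro.from_matrix(np.c_[x,y,z]).as_quat();return [a[3],a[0],a[1],a[2]]
SC=np.array([.5995,.1412]);SY=-.110
def S(x,y):
    c,s=np.cos(SY),np.sin(SY);return SC+np.array([[c,-s],[s,c]])@[x,y]
E
python3 - <<'E'
from h import *
m=Ro.from_quat(np.roll(sensors.read_tool_rot(),-1)).as_matrix();print(m.round(2))
bal=np.array([.579,-.181]);hy=np.arctan2(.0905,-.1405)
fy=SY-np.pi/2
for k in (1,-1):
  for n,xy,z,j in [("push",S(-.12,-.065),.035,SY+k*np.pi/2),("pushE",S(-.014,-.065),.035,SY+k*np.pi/2),("over",bal,.25,hy+k*np.pi/2),("grasp",bal,.013,hy+k*np.pi/2),("place",S(.05,.05),.148,fy+k*np.pi/2),("placeU",S(.05,.05),.23,fy+k*np.pi/2)]:
    s=kinematics.solve_ik([*xy,z],q(j));print(k,n,xy.round(3),None if s is None else np.round(s,2))
E
```

```text
[[ 0.97 -0.    0.22]
 [-0.22 -0.    0.97]
 [-0.   -1.   -0.  ]]
1 push [0.473 0.09 ] [ 0.11  0.37  1.87 -0.    0.9  -1.35]
1 pushE [0.578 0.078] [ 0.07  0.56  1.57 -0.    1.01 -1.39]
1 over [ 0.579 -0.181] [-0.36  0.4   1.28 -0.    1.46  1.78]
1 grasp [ 0.579 -0.181] [-0.36  0.64  1.51 -0.    0.99  1.78]
1 place [0.655 0.185] [ 0.22  0.64  1.16 -0.    1.34  0.33]
1 placeU [0.655 0.185] [ 0.22  0.59  1.05 -0.    1.5   0.33]
-1 push [0.473 0.09 ] [ 0.11  0.37  1.87 -0.    0.9   1.79]
-1 pushE [0.578 0.078] [ 0.07  0.56  1.57 -0.    1.01  1.75]
-1 over [ 0.579 -0.181] [-0.36  0.4   1.28 -0.    1.46 -1.36]
-1 grasp [ 0.579 -0.181] [-0.36  0.64  1.51 -0.    0.99 -1.36]
-1 place [0.655 0.185] None
-1 placeU [0.655 0.185] None
```

```bash
python3 - <<'E'
from h import *
r.move_ptp([*S(-.125,-.065),.22],q(SY-np.pi/2))
c=camera_info("wrist");p,d=snapshot("wrist");cv2.imwrite("pics/w1.png",p);np.savez("w1.npz",d=d,R=c["R"],t=c["t"])
print(c, -c["R"].T@c["t"]);r.gripper_to(0.0,30);print(sensors.read_clock(),sensors.read_tool_pos())
E
```

```text
{'K': array([[309.70691629,   0.        , 316.61519936],
       [  0.        , 309.70691629, 199.28352626],
       [  0.        ,   0.        ,   1.        ]]), 'R': array([[-1.09224797e-01, -9.94017042e-01,  2.51686118e-04],
       [-9.57803288e-01,  1.05313264e-01,  2.67435931e-01],
       [-2.65862379e-01,  2.89695693e-02, -9.63575612e-01]]), 't': array([0.14110803, 0.40887696, 0.52691055])} [0.54712189 0.08193925 0.39833425]
3.6 [0.46811919 0.0903192  0.21997879]
```

View pics/w1.png

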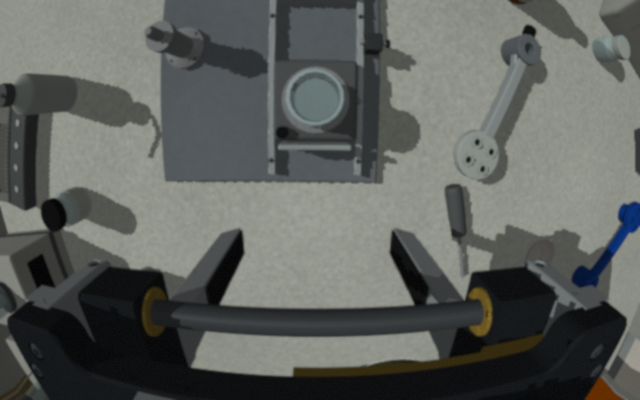

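The wrist view shows the stand head-on: pin top at about (155,34), beaker mouth at about (316,98), front plate at about (314,146), and the electrode arm from (478,155) to (521,50). I'll measure these and then push.

```bash
cat >> h.py <<'E'
def won(uv,z,R,t,K=None):
    K=camera_info("wrist")["K"];uv=np.atleast_2d(uv).astype(float)-K[:2,2]
    rr=np.linalg.norm(uv,axis=1);th=rr/K[0,0]
    ray=np.c_[uv/rr[:,None]*np.sin(th)[:,None],np.cos(th)]@R;o=-R.T@t
    return o+ray*((z-o[2])/ray[:,2])[:,None]
E
python3 - <<'E'
from h import *
f=np.load("w1.npz");R,t=f["R"],f["t"]
c,s=np.cos(SY),np.sin(SY);M=np.array([[c,-s],[s,c]])
for n,uv,z in [("mouth",(316,98),.099),("pin",(155,34),.115),("faceL",(278,148),.062),("faceR",(351,148),.062),("cornBL",(164,181),.012),("cornBR",(381,183),.012),("head",(478,155),.045),("hub",(522,49),.046)]:
    X=won(uv,z,R,t)[0];print(n,X.round(4),(M.T@(X[:2]-SC)).round(4))
cv2.imwrite("pics/w1c.png",cv2.resize(cv2.imread("pics/w1.png")[0:200,140:540],None,fx=2,fy=2,interpolation=cv2.INTER_CUBIC))
a=S(-.125,-.065)
r.move_straight([*a,.035],vel=.15)
hit=r.move_straight([*S(-.075,-.065),.035],vel=.04,guard=1.2)
print(hit,sensors.read_tool_pos(),M.T@(np.array(sensors.read_tool_pos())[:2]-SC),sensors.read_force(),sensors.read_clock())
E
```

```text
mouth [0.5639 0.0806 0.099 ] [-0.0287 -0.0641]
pin [0.656  0.2315 0.115 ] [0.0462 0.096 ]
faceL [0.5167 0.1276 0.062 ] [-0.0808 -0.0226]
faceR [0.508  0.0484 0.062 ] [-0.0808 -0.1023]
cornBL [0.4898 0.3012 0.012 ] [-0.1266  0.147 ]
cornBR [0.4532 0.0082 0.012 ] [-0.1308 -0.1482]
head [ 0.4849 -0.1158  0.045 ] [-0.0857 -0.268 ]
hub [ 0.6241 -0.1981  0.046 ] [ 0.0617 -0.3345]
True [0.49867851 0.08684928 0.03466658] [-0.09424561 -0.06509024] [-0.32219174  0.73466757  0.43194806] 5.775
```

View pics/w1c.png

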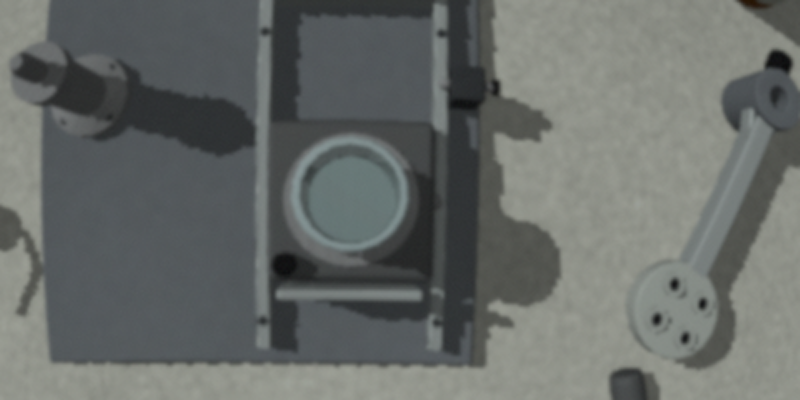

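```bash
python3 - <<'E'
from h import *
c,s=np.cos(SY),np.sin(SY);M=np.array([[c,-s],[s,c]])
for x,g in((-.035,12),(-.002,16)):
    hit=r.move_straight([*S(x,-.065),.035],vel=.05,guard=g)
    print(hit,M.T@(np.array(sensors.read_tool_pos())[:2]-SC),sensors.read_force(),sensors.read_clock())
r.wait(.3)
print(sensors.read_force())
r.move_straight([*S(-.06,-.065),.035],vel=.15)
r.move_straight([*S(-.07,-.065),.25],vel=.25)
r.gripper_to(.8)
k=camera_info("wrist");p,d=snapshot("wrist");cv2.imwrite("pics/w2.png",p);np.savez("w2.npz",d=d,R=k["R"],t=k["t"])
cv2.imwrite("pics/w2c.png",cv2.resize(p[0:260,100:500],None,fx=2,fy=2,interpolation=cv2.INTER_CUBIC))
print(sensors.read_clock())
E
```

```text
False [-0.03487006 -0.06486759] [-0.15329798 -0.15858542  0.43918696] 7.125
True [-0.02556454 -0.06502544] [-0.55763391 -0.15475286  0.19054876] 7.4833
[ 0.66851185 -0.54035499  1.00004015]
10.425
```

View pics/w2c.png

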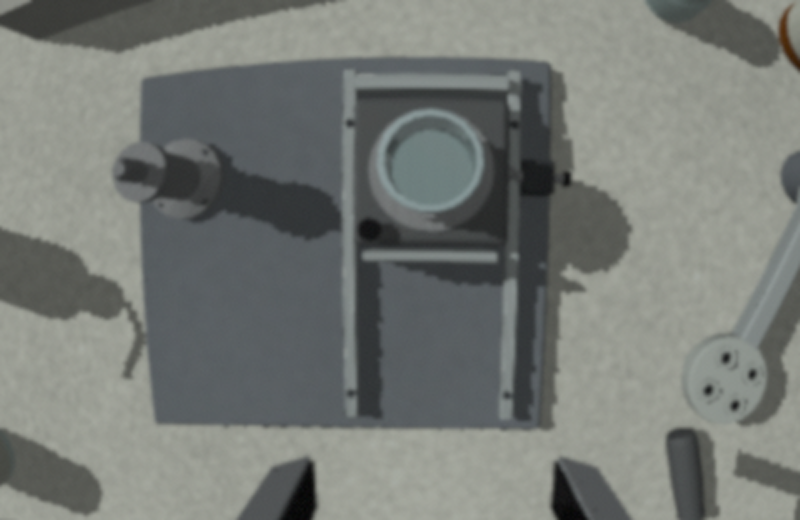

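```bash
python3 - <<'E'
from h import *
f=np.load("w2.npz");R,t=f["R"],f["t"]
c,s=np.cos(SY),np.sin(SY);M=np.array([[c,-s],[s,c]])
g=lambda u,v:((u+.5)/2-.5+100,(v+.5)/2-.5)
for n,uv,z in [("mouth",(430,161),.099),("pin",(124,170),.115),("faceL",(362,260),.062),("faceR",(498,260),.062),("BL",(157,424),.012),("BR",(541,427),.012),("TL",(143,80),.012),("TR",(549,64),.012),("stopfrontL",(357,90),.032),("stopR",(505,90),.032),("head",(726,379),.045)]:
    X=won(g(*uv),z,R,t)[0];print(n,X.round(4),(M.T@(X[:2]-SC)).round(4))
p,d=snapshot("top");cv2.imwrite("pics/t2.png",cv2.resize(p[110:260,220:440],None,fx=3.6,fy=3.6,interpolation=cv2.INTER_CUBIC))
E
```

```text
mouth [0.6386 0.073  0.099 ] [ 0.0464 -0.0635]
pin [0.661  0.2368 0.115 ] [0.0506 0.1017]
faceL [0.5891 0.119  0.062 ] [-0.0079 -0.0232]
faceR [0.5802 0.0394 0.062 ] [-0.008  -0.1033]
BL [0.4895 0.2985 0.012 ] [-0.1266  0.1442]
BR [0.4567 0.014  0.012 ] [-0.128  -0.1421]
TL [0.7438 0.2678 0.012 ] [0.1295 0.1417]
TR [ 0.7092 -0.0147  0.012 ] [ 0.1261 -0.1429]
stopfrontL [0.6985 0.113  0.032 ] [ 0.1014 -0.0171]
stopR [0.688  0.0201 0.032 ] [ 0.1012 -0.1106]
head [ 0.487  -0.1147  0.045 ] [-0.0837 -0.2667]
```

View pics/t2.png

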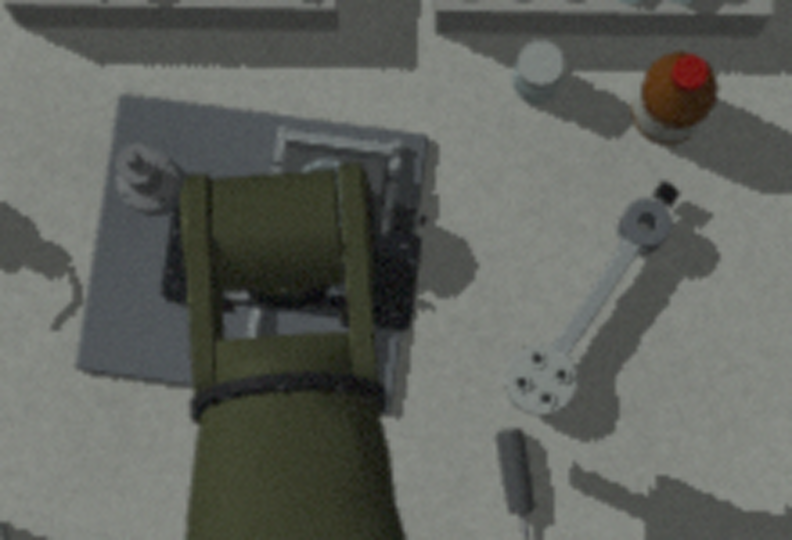

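The carriage looks home, at about 0.083-0.085, but that is inside the measuring error. A second push costs about 3 s: a hard stop with sustained force would prove it.

```bash
python3 - <<'E'
from h import *
c,s=np.cos(SY),np.sin(SY);M=np.array([[c,-s],[s,c]])
r.gripper_to(0.0,30)
r.move_straight([*S(-.05,-.065),.035],vel=.25)
hit=r.move_straight([*S(-.0,-.065),.035],vel=.05,guard=20)
print(hit,M.T@(np.array(sensors.read_tool_pos())[:2]-SC),sensors.read_force(),sensors.read_clock())
r.wait(.2);print(M.T@(np.array(sensors.read_tool_pos())[:2]-SC),sensors.read_force())
r.move_straight([*S(-.05,-.065),.035],vel=.2)
r.move_straight([*S(-.07,-.065),.25],vel=.3)
print(sensors.read_clock())
E
```

```text
True [-0.01737001 -0.06510607] [-6.05448853 -0.01406758  5.23781595] 13.3667
[-0.01739849 -0.06508044] [-2.42173041 -0.20359306  1.72816567]
14.7417
```

```bash
python3 - <<'E'
from h import *
k=camera_info("wrist");p,d=snapshot("wrist");cv2.imwrite("pics/w3.png",p);np.savez("w3.npz",d=d,R=k["R"],t=k["t"])
f=np.load("w2.npz");print(abs(f["t"]-k["t"]).max(),abs(f["R"]-k["R"]).max())
a=cv2.imread("pics/w2.png")[40:145,260:380];b=p[40:145,260:380]
cv2.imwrite("pics/cmp.png",np.hstack([cv2.resize(z,None,fx=3.3,fy=3.3,interpolation=cv2.INTER_CUBIC) for z in (a,b)]))
# shift of carriage patch
g=lambda z:cv2.cvtColor(z,cv2.COLOR_BGR2GRAY).astype(np.float32)
A=g(cv2.imread("pics/w2.png"));B=g(p)
for n,sl in(("face",np.s_[118:140,275:355]),("beaker",np.s_[50:112,280:346]),("pinbase",np.s_[60:115,150:215])):
    T=A[sl];w=cv2.createHanningWindow(T.shape[::-1],cv2.CV_32F);print(n,cv2.phaseCorrelate(T,B[sl],w))
E
```

```text
0.0020586610768952296 0.0058332869733358494
face ((-0.22989980537527543, -1.4522398066135551), 0.2968654970328013)
beaker ((-0.4137810263994268, -3.7174403549451824), 0.9417234340475665)
pinbase ((-1.129880905537604, -1.010289342626983), 0.9237131648593478)
```

View pics/cmp.png

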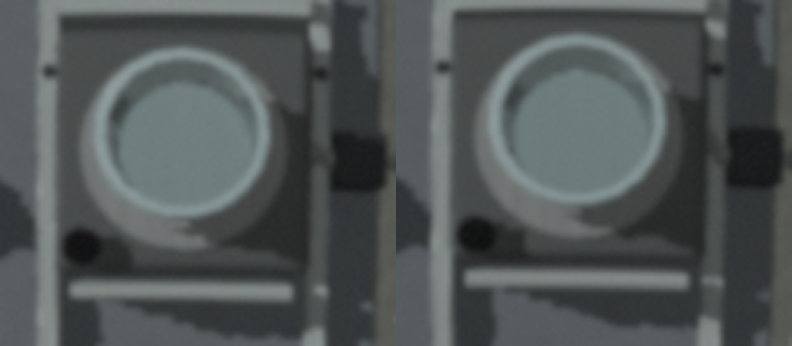

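The second push moved it on about 3 mm, so the first one had stopped short in the detent. The strip at the back stop has now closed up. One slow, firmer push will settle it.

```bash
python3 - <<'E'
from h import *
c,s=np.cos(SY),np.sin(SY);M=np.array([[c,-s],[s,c]])
T=lambda:(M.T@(np.array(sensors.read_tool_pos())[:2]-SC))[0].round(4)
r.move_straight([*S(-.04,-.065),.035],vel=.3)
r.move_straight([*S(-.024,-.065),.035],vel=.06)
for x in(-.017,-.013,-.010,-.007):
    hit=r.move_straight([*S(x,-.065),.035],vel=.02,guard=28)
    print(x,hit,T(),np.round(sensors.read_force(),1),sensors.read_clock())
    if hit: break
r.wait(.1);print(T(),np.round(sensors.read_force(),1))
r.move_straight([*S(-.05,-.065),.035],vel=.2)
r.move_straight([*S(-.07,-.065),.25],vel=.3)
k=camera_info("wrist");p,d=snapshot("wrist");cv2.imwrite("pics/w4.png",p);np.savez("w4.npz",d=d,R=k["R"],t=k["t"])
cv2.imwrite("pics/w4c.png",cv2.resize(p[0:260,100:500],None,fx=2,fy=2,interpolation=cv2.INTER_CUBIC))
print(sensors.read_clock())
E
```

```text
-0.017 False -0.0174 [-4.9  0.   4.3] 16.5833
-0.013 True -0.0176 [-1.8  0.1  1.7] 16.7917
-0.0176 [-1.1  0.1  1.7]
18.1167
```

View pics/w4c.png

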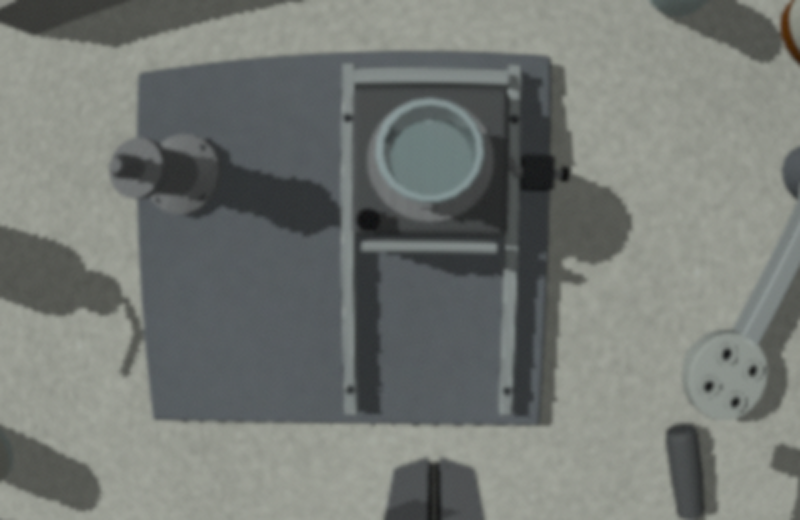

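It stopped hard at the same position (-0.0175) against 28 N, four times the detent force, so the carriage is home. In the crop the back strip is shut and the beaker mouth is at (430,150). Next is a closer look over the electrode arm.

```bash
python3 - <<'E'
from h import *
f=np.load("w4.npz");R,t=f["R"],f["t"]
c,s=np.cos(SY),np.sin(SY);M=np.array([[c,-s],[s,c]])
g=lambda u,v:((u+.5)/2-.5+100,(v+.5)/2-.5)
for n,uv,z in [("mouth",(430,150),.099),("pin",(121,164),.115),("BL",(155,419),.012),("BR",(540,423),.012),("TL",(139,74),.012),("TR",(550,58),.012),("head",(726,375),.045)]:
    X=won(g(*uv),z,R,t)[0];print(n,X.round(4),(M.T@(X[:2]-SC)).round(4))
# camera offset in tool: camera is ~80mm ahead along tool -x ; hover shifted back
bal=np.array([.579,-.181]);hy=np.arctan2(.0905,-.1405)
m=Ro.from_quat(np.roll(q(hy+np.pi/2),-1)).as_matrix()
m0=Ro.from_quat(np.roll(sensors.read_tool_rot(),-1)).as_matrix()
o=-R.T@t; print("cam in tool",m0.T@(o-np.array(sensors.read_tool_pos())))
r.gripper_to(.7)
r.move_ptp([*bal,.20],q(hy+np.pi/2))
k=camera_info("wrist");p,d=snapshot("wrist");cv2.imwrite("pics/w5.png",p);np.savez("w5.npz",d=d,R=k["R"],t=k["t"])
print(sensors.read_clock())
E
```

```text
mouth [0.6419 0.0722 0.099 ] [ 0.0497 -0.064 ]
pin [0.6621 0.2362 0.115 ] [0.0518 0.1013]
BL [0.4906 0.2984 0.012 ] [-0.1255  0.1443]
BR [0.4566 0.0145 0.012 ] [-0.1281 -0.1416]
TL [0.7443 0.2683 0.012 ] [0.13   0.1423]
TR [ 0.709  -0.0152  0.012 ] [ 0.1261 -0.1434]
head [ 0.4872 -0.1143  0.045 ] [-0.0835 -0.2662]
cam in tool [-0.07954577 -0.17887918  0.00029436]
20.325
```

View pics/w5.png

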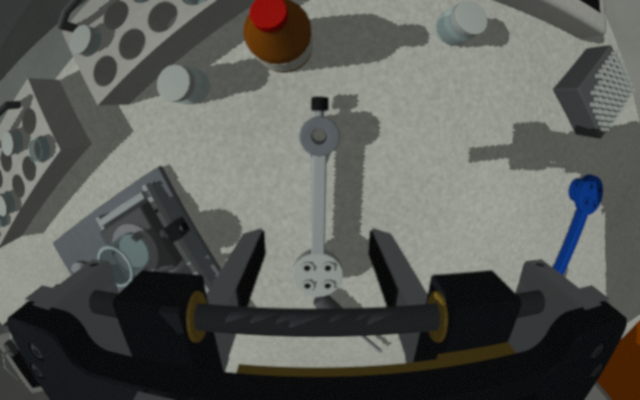

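The wrist view shows the hub bore at (319,136), the head centre at (318,272), and the bar straight between them, centred between the fingers (250 and 384).

```bash
python3 - <<'E'
from h import *
f=np.load("w5.npz");R,t=f["R"],f["t"]
p=cv2.imread("pics/w5.png");cv2.imwrite("pics/w5c.png",cv2.resize(p[85:305,240:400],None,fx=2.7,fy=2.7,interpolation=cv2.INTER_CUBIC))
for hub,head in [((319.5,136),(318,272))]:
    H=won(hub,.046,R,t)[0];E=won(head,.045,R,t)[0];u=(E-H)[:2];L=np.linalg.norm(u)
    print(H.round(4),E.round(4),L,np.degrees(np.arctan2(u[1],u[0])),(H[:2]+u/L*.055).round(4))
    print("bal from head",(E[:2]-u/L*.115).round(4))
print(np.degrees(np.arctan2(.0905,-.1405)))
e=won([(319,160),(318.5,240)],.042,R,t);v=e[1]-e[0];print("bar",e.round(4),np.degrees(np.arctan2(v[1],v[0])))
E
```

```text
[ 0.6262 -0.2131  0.046 ] [ 0.4902 -0.124   0.045 ] 0.16258163188812785 146.7595858118493 [ 0.5802 -0.183 ]
bal from head [ 0.5864 -0.187 ]
147.21327654643943
bar [[ 0.6041 -0.1983  0.042 ]
 [ 0.5248 -0.1469  0.042 ]] 147.01312479414088
```

View pics/w5c.png

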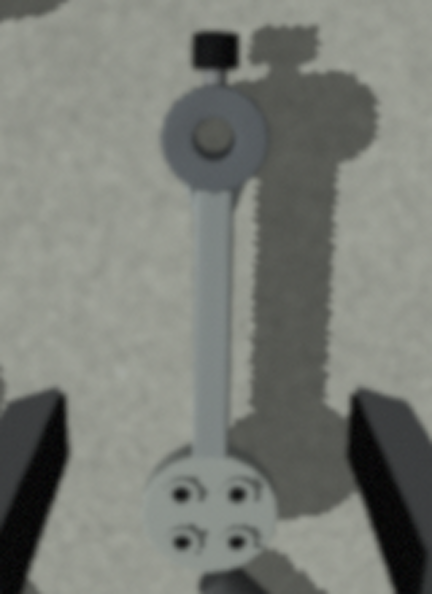

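```bash
python3 - <<'E'
from h import *
b=[.5805,-.1825];hy=np.radians(146.9);Q=q(hy+np.pi/2)
r.move_straight([*b,.10],vel=.2,rot=Q)
print(r.move_straight([*b,.013],vel=.08,guard=10),sensors.read_tool_pos())
f0=np.array(sensors.read_force());t0=np.array(sensors.read_torque())
r.gripper_to(0,45);print(sensors.read_width()*94,np.round(sensors.read_force()-f0,2))
r.move_straight([*b,.035],vel=.04)
r.wait(.2);print(np.round(sensors.read_force()-f0,2),np.round(sensors.read_torque()-t0,3))
k=camera_info("wrist");p,d=snapshot("wrist");cv2.imwrite("pics/w6.png",p);np.savez("w6.npz",d=d,R=k["R"],t=k["t"])
s,_=snapshot("scene");cv2.imwrite("pics/s6.png",cv2.resize(s[180:330,220:450],None,fx=3.4,fy=3.4,interpolation=cv2.INTER_CUBIC))
print(sensors.read_clock())
E
```

```text
False [ 0.58081037 -0.18262682  0.01358788]
16.06393571250111 [-1.14 -1.87 -0.08]
[-0.83 -0.29 -3.49] [0.004 0.035 0.092]
24.0333
```

View pics/w6.png

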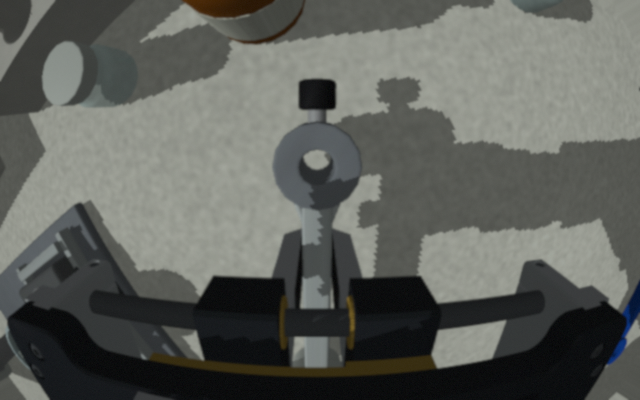

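View pics/s6.png

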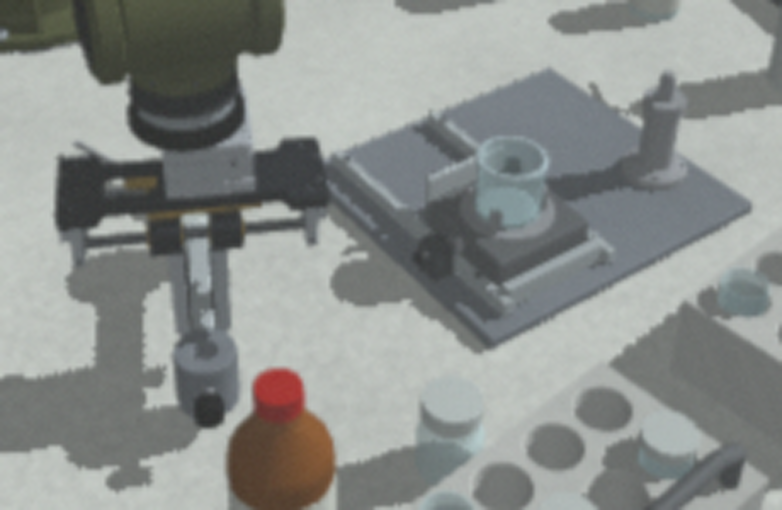

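The arm is gripped at a width of 16.06 mm (the bar is 16) and about 3.5 N is carried. In the wrist view the hub bore is at (317,160). I'll check the hub's offset from the grasp and its height.

```bash
cat >> h.py <<'E'
def wdepth(d,R,t):
    K=camera_info("wrist")["K"];v,u=np.mgrid[0:400,0:640];du,dv=u-K[0,2],v-K[1,2];rr=np.hypot(du,dv)+1e-9;th=rr/K[0,0]
    P=np.stack([du/rr*np.tan(th)*d,dv/rr*np.tan(th)*d,d],-1)
    return (P-t)@R
E
python3 - <<'E'
from h import *
f=np.load("w6.npz");R,t=f["R"],f["t"];W=wdepth(f["d"],R,t)
tp=np.array(sensors.read_tool_pos());u=np.array([np.cos(np.radians(146.9)),np.sin(np.radians(146.9))]);n=np.array([-u[1],u[0]])
p=cv2.imread("pics/w6.png")
rg=[W[v,x,2] for v,x in [(165,285),(165,350),(135,300),(135,335),(190,300),(190,330)]];print("hub top z",np.round(rg,4),"tcp",tp)
print("bench z",W[110,200],"knob",W[88,317])
z=.046+tp[2]-.0135
for uv in [(316.5,160),(317,165.5)]:
    H=won(uv,z,R,t)[0];print((H[:2]-tp[:2])@u,(H[:2]-tp[:2])@n)
E
```

```text
hub top z [0.0665 0.0667 0.066  0.0667 0.0676 0.0667] tcp [ 0.58039594 -0.1824624   0.03478034]
bench z [ 6.98380538e-01 -1.59607520e-01 -5.06549945e-04] knob [ 0.65879169 -0.23324948  0.05655277]
-0.05838921248510946 -0.0005512718376049639
-0.05573849442953944 -0.0003162630992483437
```

Hub top is at 0.0667 (expected 0.067, so it is level), and the hub is about 55.7 mm from the grasp point (expected 55). Now carrying it over.

```bash
sed -i 's/^SC=.*/SC=np.array([.5998,.1413]);SY=-.115/' h.py; python3 - <<'E'
from h import *
tp=sensors.read_tool_pos();fy=SY-np.pi/2
r.move_straight([tp[0],tp[1],.10],vel=.1);r.wait(.4)
r.move_straight([tp[0],tp[1],.27],vel=.15)
T=S(.05,.05);Q=q(fy+np.pi/2);print(T,sensors.read_clock())
mid=(np.array(tp[:2])+T)/2
r.move_straight([*T,.27],vel=.1,rot=Q)
r.move_straight([*T,.19],vel=.08);r.wait(.2)
k=camera_info("wrist");p,d=snapshot("wrist");cv2.imwrite("pics/w7.png",p);np.savez("w7.npz",d=d,R=k["R"],t=k["t"])
s,_=snapshot("scene");cv2.imwrite("pics/s7.png",cv2.resize(s[130:300,280:480],None,fx=3.4,fy=3.4,interpolation=cv2.INTER_CUBIC))
print(sensors.read_tool_pos(),sensors.read_joint_pos(),sensors.read_clock())
E
```

```text
[0.65520707 0.1852324 ] 26.5167
[0.65524234 0.18523907 0.19019946] [2.21731660e-01 6.11667902e-01 1.10990798e+00 1.37705780e-05
 1.41976117e+00 3.36720921e-01] 31.8667
```

View pics/w7.png

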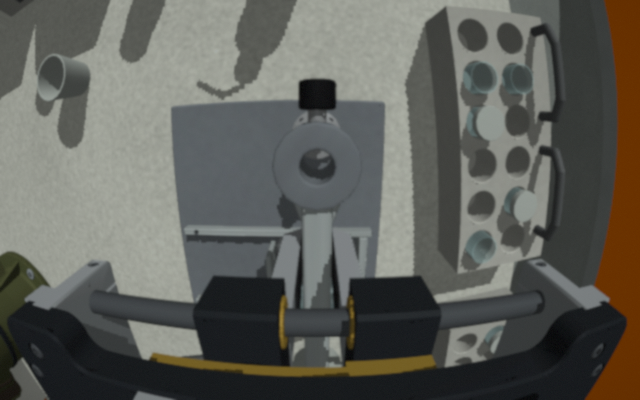

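View pics/s7.png

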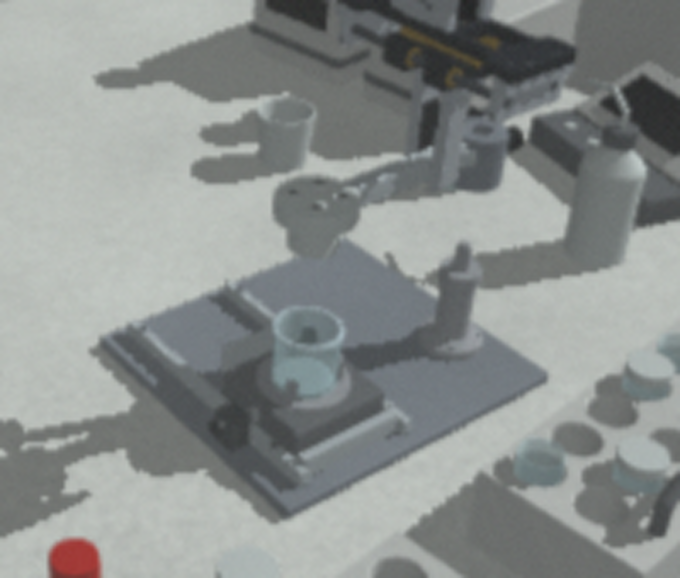

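```bash
python3 - <<'E'
from h import *
T=S(.05,.05)
r.move_straight([*T,.151],vel=.05,guard=4);r.wait(.3)
k=camera_info("wrist");p,d=snapshot("wrist");cv2.imwrite("pics/w8.png",cv2.resize(p[80:220,230:400],None,fx=4,fy=4,interpolation=cv2.INTER_CUBIC));np.savez("w8.npz",d=d,R=k["R"],t=k["t"])
s,ds=snapshot("scene");np.save("s8.npy",ds);cv2.imwrite("pics/s8.png",cv2.resize(s[150:270,340:460],None,fx=5,fy=5,interpolation=cv2.INTER_CUBIC))
tp_,dt=snapshot("top");cv2.imwrite("pics/t8.png",cv2.resize(tp_[110:230,220:360],None,fx=5,fy=5,interpolation=cv2.INTER_CUBIC))
W=wdepth(d,k["R"],k["t"])
print("hubtop z",[W[v,x,2].round(4) for v,x in [(165,285),(165,350),(135,300),(135,335),(190,298),(190,335)]])
print(sensors.read_tool_pos(),np.round(sensors.read_force(),2),sensors.read_clock())
E
```

```text
hubtop z [np.float64(0.1842), np.float64(0.1828), np.float64(0.1822), np.float64(0.1834), np.float64(0.1832), np.float64(0.1831)]
[0.65524337 0.18523942 0.15104328] [-0.58 -0.11 -2.75] 33.25
```

View pics/w8.png

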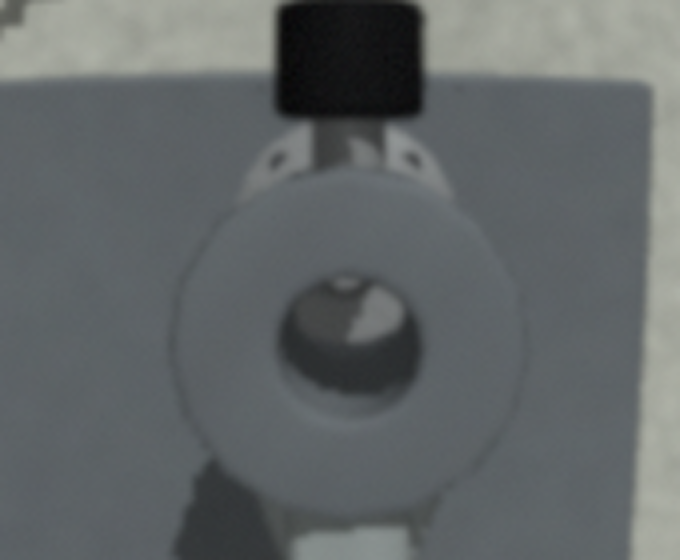

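View pics/s8.png

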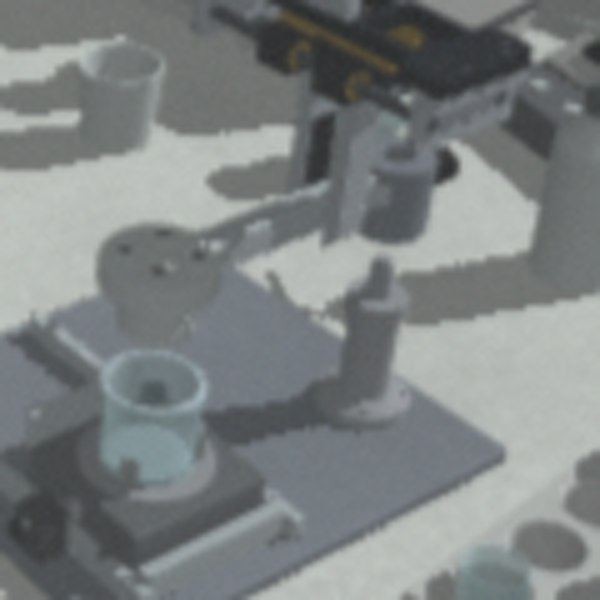

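View pics/t8.png

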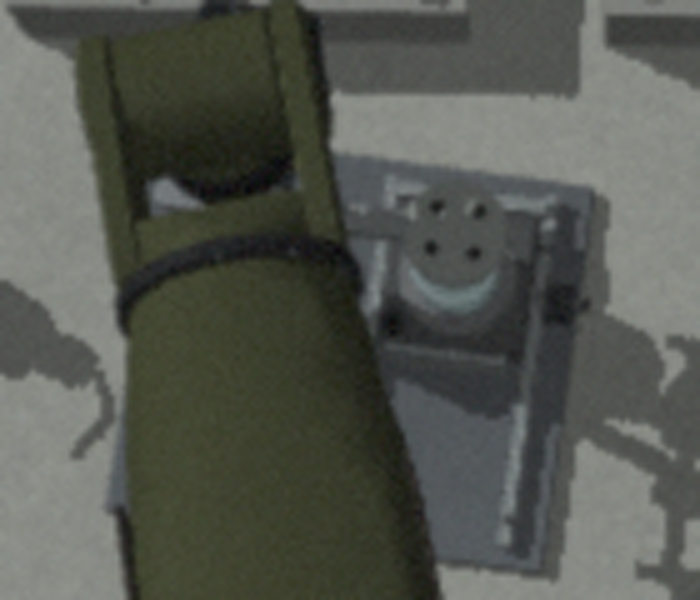

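```bash
cat >> h.py <<'E'
def wproj(X,R,t):
    K=camera_info("wrist")["K"];p=np.asarray(X)@R.T+t;h=np.linalg.norm(p[:,:2],axis=1);th=np.arctan2(h,p[:,2])
    return K[:2,2]+p[:,:2]/h[:,None]*(th*K[0,0])[:,None]
E
python3 - <<'E'
from h import *
f=np.load("w8.npz");R,t=f["R"],f["t"]
a=np.linspace(0,2*np.pi,60);C=lambda c,rad,z:np.c_[c[0]+rad*np.cos(a),c[1]+rad*np.sin(a),np.full(60,z)]
pin=S(.05,.105);hub=pin; mo=S(.05,-.065)
print(pin,mo)
im=cv2.imread("pics/w8.png");z0=.151-.0135
sets=[(C(hub,.0085,z0+.046),(0,255,255)),(C(hub,.022,z0+.046),(0,255,255)),(C(hub,.0085,z0),(255,255,0)),(C(pin,.007,.115),(0,0,255)),(C(pin,.018,.090),(0,255,0))]
for X,col in sets:
    uv=(wproj(X,R,t)-[230,80]+.5)*4-.5;cv2.polylines(im,[np.round(uv).astype(np.int32)],True,col,1)
cv2.imwrite("pics/w8o.png",im)
im=cv2.imread("pics/s8.png")
for X,col in sets+[(C(mo,.027,.099),(0,0,255)),(C(mo,.032,z0+.045),(0,255,255)),(C(mo,.02,z0),(255,255,0)),(C(hub,.022,z0),(255,255,0))]:
    uv=(proj("scene",X)-[340,150]+.5)*5-.5;cv2.polylines(im,[np.round(uv).astype(np.int32)],True,col,1)
cv2.imwrite("pics/s8o.png",im)
im=cv2.imread("pics/t8.png")
for X,col in [(C(mo,.027,.099),(0,0,255)),(C(mo,.032,z0+.045),(0,255,255))]:
    uv=(proj("top",X)-[220,110]+.5)*5-.5;cv2.polylines(im,[np.round(uv).astype(np.int32)],True,col,1)
cv2.imwrite("pics/t8o.png",im)
E
```

```text
[0.66151814 0.23986912] [0.6420112 0.070992 ]
```

View pics/w8o.png

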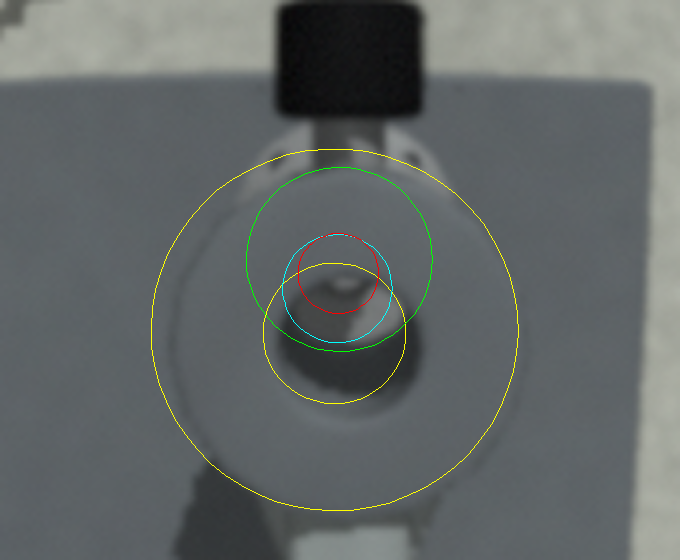

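View pics/s8o.png

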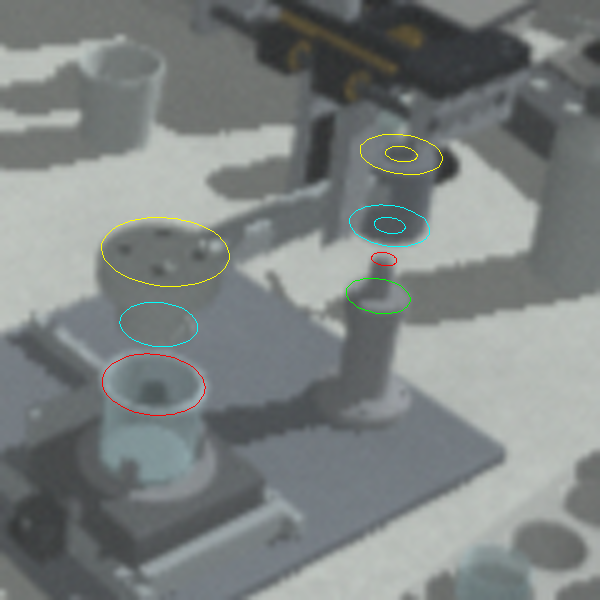

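View pics/t8o.png

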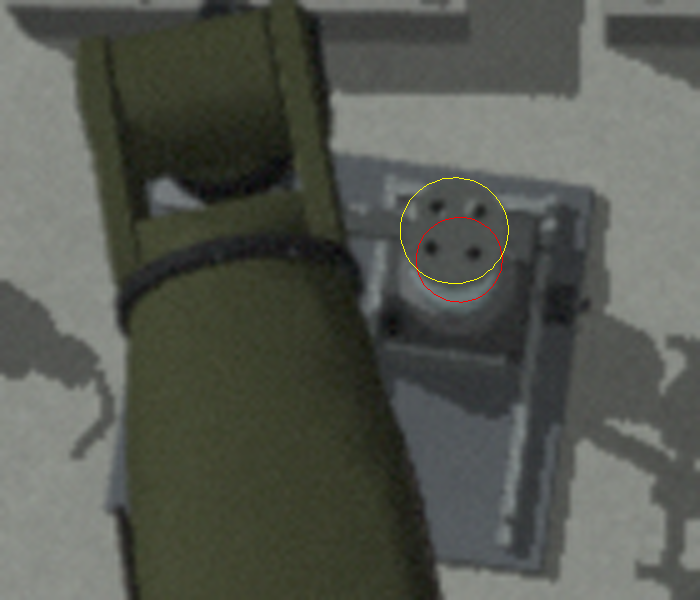

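```bash
python3 - <<'E'
from h import *
s,ds=snapshot("scene");cv2.imwrite("pics/s9.png",s)
s=np.clip(s.astype(float)*1.5,0,255).astype(np.uint8)
a=cv2.resize(s[170:240,400:440],None,fx=8,fy=8,interpolation=cv2.INTER_NEAREST)
b=cv2.resize(s[190:240,352:392],None,fx=8,fy=8,interpolation=cv2.INTER_NEAREST)
b=cv2.copyMakeBorder(b,0,a.shape[0]-b.shape[0],0,0,cv2.BORDER_CONSTANT)
cv2.imwrite("pics/s9z.png",np.hstack([a,b]))
f=np.load("w8.npz");R,t=f["R"],f["t"]
print("hub wrist",won((317.2,166.5),.1835,R,t), "plan",S(.05,.105))
W=cloud("scene",ds)
# head/hub top points from scene depth
m=(ds>0)&(W[...,2]>.13)&(W[...,2]<.2)&(abs(W[...,0]-.64)<.06)&(W[...,1]<.125)
P=W[m];print(len(P));top=P[P[:,2]>np.percentile(P[:,2],60)];print("head top z",np.percentile(P[:,2],[50,70,90]),"extent",P[:,:2].min(0),P[:,:2].max(0))
E
```

```text
hub wrist [[0.66327155 0.23796247 0.1835    ]] plan [0.66151814 0.23986912]
544
head top z [0.17934376 0.18064215 0.18254518] extent [0.6082461  0.03316871] [0.67305608 0.1244976 ]
```

View pics/s9z.png

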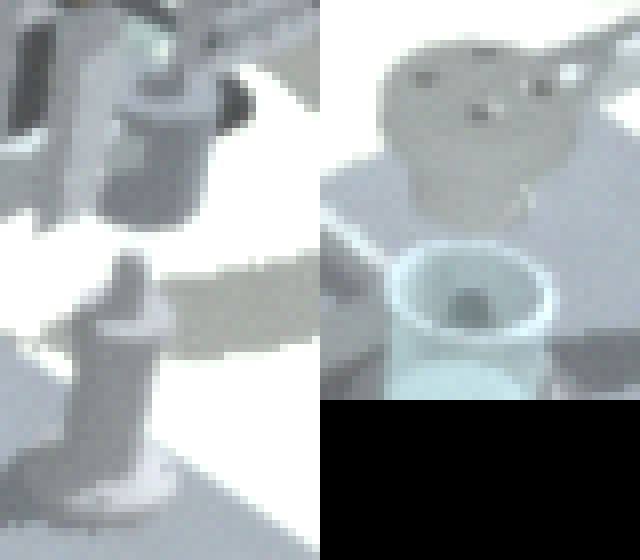

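The cameras disagree by a few mm on where the hub sits relative to the pin. There is time left, so I'll raise, shift 70 mm sideways so the wrist camera sees hub and pin together unobstructed, and measure the difference.

```bash
python3 - <<'E'
from h import *
T=S(.05,.05);r.move_straight([*T,.20],vel=.1)
r.move_straight([*S(.05,-.02),.20],vel=.1);r.wait(.2)
k=camera_info("wrist");p,d=snapshot("wrist");cv2.imwrite("pics/w9.png",p);cv2.imwrite("pics/w9c.png",cv2.resize(p[40:220,220:420],None,fx=3.3,fy=3.3,interpolation=cv2.INTER_CUBIC));np.savez("w9.npz",d=d,R=k["R"],t=k["t"],tp=sensors.read_tool_pos())
print(sensors.read_tool_pos(),sensors.read_clock())
E
```

```text
[0.6471364  0.11616882 0.19988144] 35.0417
```

View pics/w9c.png

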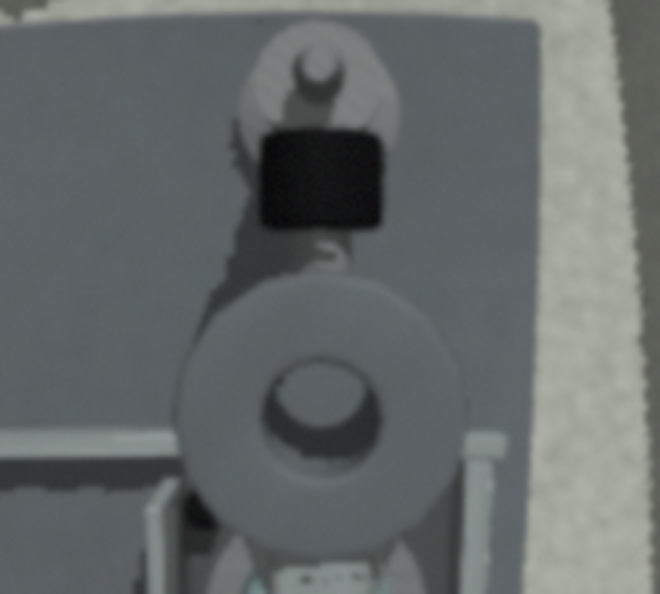

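In the crop the pin top is at about (321,62) and the hub top centre at about (322,417). Both are clear and nearly in line.

```bash
python3 - <<'E'
from h import *
f=np.load("w9.npz");R,t,tp=f["R"],f["t"],f["tp"]
g=lambda u,v:((u+.5)/3.3-.5+220,(v+.5)/3.3-.5+40)
c,s=np.cos(SY),np.sin(SY);M=np.array([[c,-s],[s,c]])
W=wdepth(f["d"],R,t)
def zz(u,v):
    x,y=g(u,v);return W[int(round(y)),int(round(x))].round(4)
print("hub pts",zz(215,417),zz(430,417),zz(322,310),zz(322,520),"pin",zz(322,62),"collar",zz(270,45),zz(370,60))
zt=tp[2]-.0135+.046
H=won(g(322,417),zt,R,t)[0];P=won(g(321,61),.115,R,t)[0]
tr=won(g(540,22),.012,R,t)[0]
print("hub",H,"pin",P,"corner TL(+x,+y)",tr,M.T@(tr[:2]-SC))
print("hub-tcp stand",M.T@(H[:2]-tp[:2]),"pin stand",M.T@(P[:2]-SC))
print("pin-hub stand",M.T@(P[:2]-H[:2]),"expected (0,.07)")
E
```

```text
hub pts [0.6399 0.1711 0.2324] [0.6707 0.1675 0.2325] [0.6568 0.1844 0.2324] [0.6533 0.1539 0.232 ] pin [0.6637 0.2421 0.1147] collar [0.6503 0.2532 0.0904] [0.6779 0.2453 0.0896]
hub [0.6551818  0.16923543 0.23238144] pin [0.6636138 0.2419698 0.115    ] corner TL(+x,+y) [0.74587819 0.26931645 0.012     ] [0.13042385 0.14393286]
hub-tcp stand [0.00190304 0.05363928] pin stand [0.05184077 0.10732728]
pin-hub stand [3.02688610e-05 7.32214879e-02] expected (0,.07)
```

Measured directly, the hub needs about +3 mm along stand y, with 0 in x, and it is level (hub top 0.2320-0.2325 all round). The scene camera leaned slightly the other way, so I'll apply +2 mm, lower, and check.

```bash
python3 - <<'E'
from h import *
T=S(.05,.052);r.move_straight([*T,.20],vel=.1)
r.move_straight([*T,.151],vel=.05,guard=4);r.wait(.6)
p,d=snapshot("scene");t,dt=snapshot("top");k=camera_info("wrist");w,dw=snapshot("wrist")
cv2.imwrite("pics/f_s.png",cv2.resize(p[150:270,330:470],None,fx=5,fy=5,interpolation=cv2.INTER_CUBIC));cv2.imwrite("pics/f_t.png",t)
W=wdepth(dw,k["R"],k["t"]);print("hubtop z",[W[v,x,2].round(4) for v,x in [(165,285),(165,350),(135,300),(135,335),(190,298),(190,335)]])
S_=cloud("scene",d);m=(d>0)&(S_[...,2]>.15)&(abs(S_[...,0]-.64)<.06)&(S_[...,1]<.105)
print("head top z",np.percentile(S_[m][:,2],[50,75,95]).round(4))
print(sensors.read_tool_pos(),np.round(sensors.read_force(),2),sensors.read_width()*94,np.abs(sensors.read_joint_velocities()).max(),sensors.read_clock())
E
```

```text
hubtop z [np.float64(0.1824), np.float64(0.1836), np.float64(0.182), np.float64(0.1837), np.float64(0.1825), np.float64(0.1841)]
head top z [0.1798 0.1811 0.1835]
[0.65543422 0.18722341 0.15098393] [ 0.39 -1.2  -3.51] 15.111531677883754 0.0010599709422581742 37.7917
```

View pics/f_s.png

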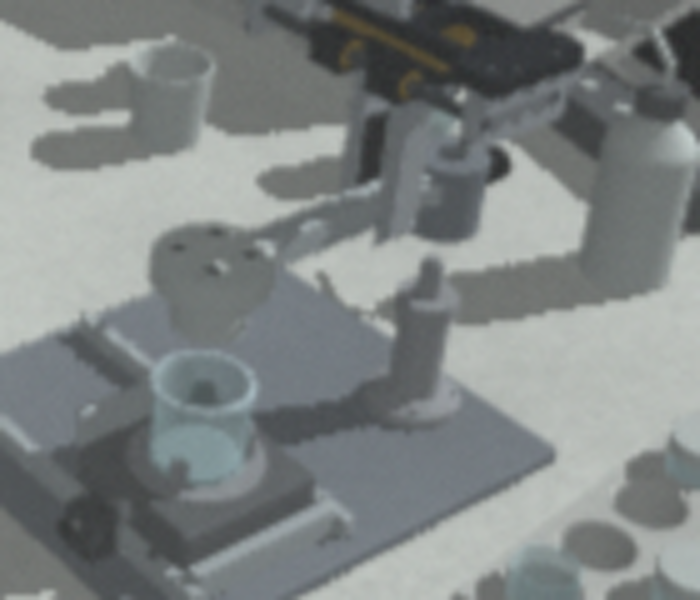

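View pics/f_t.png

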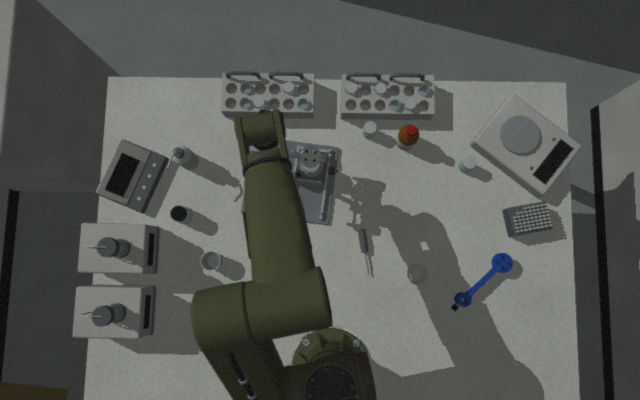

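```bash
python3 - <<'E'
from rig import *
print(job.sign_off(), sensors.read_clock())
E
```

```text
the job is handed in; nothing more can be done
the job is handed in; nothing more can be done
```

The carriage is home, and I handed the job in at about 38 s still holding the electrode arm level above the stand. Sign-off reports no verdict.

**Carriage:** The first push stopped short in the detent. The second drove it on about 3 mm, and a third stopped at the same place against 28 N, so it is on the back stop.

**Electrode arm:** I took the grey/white one, not the blue one. It is gripped within about 1–1.5 mm of its balance point. The fingers last read 15.1 mm apart on the 16 mm bar (16.06 mm at the grasp); I did not look into why.

**Last checks:**
- **Height:** the hub underside is about 22 mm above the pin.
- **Level:** hub top measured 0.182–0.184 m and head top about 0.181–0.183 m.
- **Contact:** the load on the tool was about 3.5 N, roughly the electrode arm's weight. The pictures showed it clear of the stand.
- **Other items:** those visible in the last top picture looked unmoved.

**Disagreement:** the wrist camera put the hub about 3 mm short of the pin along stand y. The scene camera put it 1–6 mm the other way. I moved it 2 mm in the wrist camera's direction. By the wrist camera the hub is now about 1 mm off; by the scene camera it could be up to about 8 mm, against a 10 mm limit. The head measured 0–3 mm off the beaker centre before that 2 mm move; the limit is 12 mm.

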